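# Draw the stockroom vent shut with the hook pole

### The job

The sprung vent flap is standing open. Take the hook pole from its wooden rack, hook it down into the ring eye at the top of the flap and draw the flap shut gently, with the pole alone, until its catch holds it by itself; then unhook and lay the pole back in its rack. Leave the can, the jar and the carton where they are.

Things in the scene. Friction and masses are not known exactly. Their poses are not given: they have to be found in the camera images.
- pole: Hook pole, about 0.3 kg: square wooden handle 22 x 22 mm, then a 14 mm round shaft and a steel crook. Origin on the axis at the balance point, the place to grip (handle from 150 mm behind to 50 mm ahead of it). x along the pole to the hook, z up as it lies in its rack. At 160 mm ahead the crook rises 30 mm over the axis, at 210 mm it comes straight down: a hook open downwards.
- hook (a point): Centre of the hook's straight downward bar (8 mm thick), on the pole's axis, 210 mm ahead of the pole's origin; axes as the pole's. The bar goes from 30 mm above this point to 34 mm below it, with 30 mm of open throat between it and the neck.
- rack: Fixed wooden rack, foot 260 x 90 mm. Two notched stands, 110 mm behind and 100 mm ahead of its middle, hold the pole level by handle and shaft. Origin under the middle of the foot, x along the laid pole towards its hook. Notches 33 mm (handle) and 23 mm (shaft) wide; sides upright for 22 mm above the notch floors, then flared outwards to 37 mm.
- cradle (a point): Where the pole's origin belongs when it lies in the rack, on the notch floors, hook down: 100 mm above the rack's origin; axes as the rack's (pole x along rack x). The pole may lie a few mm off it.
- vent_frame: Fixed grey vent frame, 440 mm wide, with two posts 287 mm high and the flap between them. Origin on the table in the flap's plane, in the middle of the width; x points through the flap to its back, away from the robot; z up. The flap's hinge line is parallel to y, 120 mm above the origin.
- eye (a point): Level steel ring eye at the flap's upper edge, on the robot's side: 30 mm hole, 5 mm wire. Origin in the hole's centre, axes as the frame's, turning with the flap. At joint value 0 it is 27 mm on the robot's side of the hinge line and 158 mm above it; it swings back (frame +x) and down as the flap opens. It tears out if the pole loads it over about 16 N.
- flap (a joint): Angle (rad) of the vent flap, a white panel 300 x 160 mm hinged along its lower edge: about 0.5 as it stands open, leaning away from the robot, 0 when exactly upright, growing as it opens. A spring pushes it open, with some 1.5 to 4 N at the eye; if the catch does not hold it, it springs right open when let go.
- catch_post (a point): The left post (+y) with the spring roller catch; point at the post's middle, 255 mm up. Some 0.08 to 0.02 rad before shut the roller resists: the pull at the eye rises to 6 to 12 N, falls as the flap's pin rolls over it to almost nothing, then the flap meets a rubber stop and is caught. The stop's setting cannot be seen beforehand: caught, the flap stands anywhere from 0 to 0.17 rad. Feel for it.
- can: Food can, 75 mm wide, 110 mm high, standing on the table between robot and frame; origin under its middle. A bystander.
- jar: Jar, 76 mm wide, 120 mm high, standing on the table; origin under its middle. A bystander.
- carton: Cardboard box 110 x 80 x 70 mm on the table; origin under its middle. A bystander.

How it is judged:
On the way, in this order (a step that is already met when the one before it is completed fails the run):
1. the hook's bar is down through the ring eye (horizontal distance between hook and eye below 0.02 m and z of hook in the frame of eye between -0.025 and 0.022 m), for 0.1 s.
2. the flap is drawn shut with the hook in the eye (value of joint flap below 0.18 rad and horizontal distance between hook and eye below 0.022 m), for 0.1 s.
At the end, for the whole second after the job is handed in: The flap is held shut by its catch (joint below 0.18 rad, staying there by itself) and the pole lies at rest down in both notches of its rack, hook down: its origin within 30 mm sideways and 8 mm in height of the cradle point, within 0.12 rad of the rack's direction (value of joint flap below 0.18 rad and velocity of joint flap below 0.05 rad/s and horizontal distance between pole and cradle below 0.03 m and z of pole in the frame of cradle between -0.008 and 0.008 m and angle between the x axis of pole and the x axis of rack, either way round below 0.12 rad and angle between pole's own z axis and vertical below 0.3 rad and linear speed of pole below 0.02 m/s); the robot touches nothing.
It fails at once if the pole hauls or presses on the ring eye with more than 16 N (contact force between pole and flap above 16 N).
It fails at once if the robot itself touches the flap or its frame: only the pole may work the flap (contact force between any of the fingers, the arm and flap above 1 N or contact force between any of the fingers, the arm and vent_frame above 1 N).
It fails at once if the can, the jar or the carton is shifted or knocked over (distance of any of can, jar, carton from where it was at the start of the episode above 0.02 m or angle between any of can, jar, carton's own z axis and vertical above 0.3 rad).
It also fails if it takes over 67 s, if anything falls off the work surface, if the arm or the gripper's body presses on something with over 40 N, if the wrist force passes 120 N, or if a joint passes its speed limit or range.

### The arm

A 6-joint arm with a two-finger parallel gripper is mounted at the origin on the work surface. World frame = base frame: x ahead of the robot, y to its left, z up, the work surface at z = 0. Lengths are in m, angles in rad, forces in N, time in s.
With the tool pointing down it reaches from about 0.375 to 0.925 m from the base axis. Payload 5.7 kg.
Tool frame: the origin (TCP) lies midway between the tips of the shut fingers; the grasp point (between the pads) lies 19 mm behind it; z points along the fingers, y is the line along which they close (so a half turn about z gives the same grasp; the last joint's range is limited). The gripper opens to 88 mm and grips with 3 to 60 N. Pads are 20 mm wide; open, the fingers measure 115 mm over their backs; the gripper's body (75 mm by 178 mm) begins 61 mm behind the grasp point.
Start: joints at [1.156, 0.359, 1.51, -0, 1.272, -0.115], TCP at [0.177, 0.573, 0.223] pointing down, gripper open.
Joint ranges: [-2.97, 2.97], [-1.01, 2.36], [0.21, 2.38], [-0.96, 4.11], [0.2, 2.71], [-2.98, 2.98]. Speed limits (rad/s): [2.39, 2.39, 3.14, 3.14, 3.14, 3.14].

### API

Orientations are given as a rotation vector (axis times angle).
In Python, from station import * gives the robot as it stands.
- The arm moves only by the shell command python3 -m crank 'ROWS' [FORCE]. ROWS is JSON, a list of rows, each an object with "xyz": the shift along the tool's x, y, z as a fraction of full scale, a list of three; "delta_rot": the turn, a rotation vector about the tool's x, y, z as a fraction of full scale, a list of three; "fingers": the closure in counts, from 0 (fully open) to 255 (shut). A call has 1 to 8 rows; each row is the pose to reach, as a shift and turn from the pose commanded when the call began, along the tool's axes at that moment, turning the shorter way round; what a row does not reach only later rows make up. Full scale, the value 1, is 10 cm for a shift and 180 degrees for a turn. A row lasts 1/8 s, in which the tool goes at most 62.5 mm and 10.7 degrees, less where a joint would pass 70% of its speed; a pose out of reach is approached as far as the arm can. A call with a number of a shift or a turn outside -1 to 1 is refused whole. A call with a gripper value outside its range is refused whole. The fingers move at their own pace and stop on an object; FORCE is the grip in N (left out, the last holds). Time passes only in rows, so rows that repeat a pose let the fingers close. It gives the time, the measured TCP pose, the force, the opening and the grip force at its end, in the units of the state.
- read_state(): the state, without advancing time (a new reading comes with each control period).
- snapshot(name): name is "scene" or "top"; returns a dict with "img" (384x512x3 uint8, red, green, blue), "K" (3x3 intrinsics, pixels), "k1" (the pictures are not rectified: a ray, as slopes to the right and down, at radius r is drawn at 1 + k1 r^2 times it, then the intrinsics apply), "pose" (4x4, takes a point from camera to world coordinates). Camera axes: x right, y down, z forward; pixel columns grow to the right and rows downward; lengths in m; the calibration is good to about 2 mm. A picture is of the moment at which its call begins. There is no depth.
- job_done(): hands the job in; it is judged then, once.
The state is a dict: "time_s": time; "joints": joint angles; "qvel": joint speeds; "joint_torque": joint torques, N m; "tcp_pos": TCP position; "eef_rot": TCP orientation; "ft_force": force on the tool from outside, world axes, zero at the start; "torque": the same for the moment, N m; "finger_gap": finger opening in m; "finger_force": force on a finger pad.
Only numpy, scipy, OpenCV 4.12 (cv2) and the standard library are available. Lean on these libraries where they do the work, as an engineer would, in place of code of your own. Each camera call takes 0.05 s, during which the arm holds its last target. There are 200 camera calls.

## Working session

There is one attempt and no reset: what is moved stays moved. The work goes in short steps, Python scripts to look and compute and a shell command to move; the robot and the scene stay as the last step left them, time stands still between calls to the robot, and variables do not carry over. Pictures are saved under pics/ and viewed, at most 12 in all, crops included, and the job is handed in when it is done.

```bash
ls; mkdir -p pics; python3 - <<'E'
from station import *
import cv2,numpy as np
for n in("scene","top"):
    s=snapshot(n); cv2.imwrite(f"pics/{n}0.png",cv2.resize(s["img"][:,:,::-1],None,fx=1.5,fy=1.5)); print(n,s["K"].tolist(),s["k1"],np.round(s["pose"],3).tolist())
print(read_state())
E
```

```text
pics
scene [[462.02761654324013, 0.0, 256.17834786826836], [0.0, 462.02761654324013, 194.49121598723067], [0.0, 0.0, 1.0]] -0.005213324908266446 [[0.104, 0.825, -0.556, 1.466], [0.994, -0.093, 0.047, -0.142], [-0.013, -0.558, -0.83, 1.48], [0.0, 0.0, 0.0, 1.0]]
top [[462.753039389658, 0.0, 262.3804949478166], [0.0, 462.753039389658, 184.51611304738148], [0.0, 0.0, 1.0]] -0.17458739025453676 [[0.003, -0.984, 0.181, 0.3], [-1.0, -0.001, 0.008, -0.087], [-0.008, -0.181, -0.984, 1.705], [0.0, 0.0, 0.0, 1.0]]
{'time_s': 0.1, 'joints': array([ 1.15590398e+00,  3.59407120e-01,  1.51130139e+00, -1.45420948e-05,
        1.27247939e+00, -1.15087804e-01]), 'qvel': array([ 0.00051644, -0.002024  , -0.00180502,  0.00126435,  0.00191999,
       -0.00066786]), 'joint_torque': array([ 1.74756856e-04, -5.16355133e+01, -2.71407777e+01,  6.76628854e-02,
        2.75419996e-02, -3.58467491e-05]), 'tcp_pos': array([0.17696086, 0.5726794 , 0.22191771]), 'eef_rot': array([-4.69102977e-01, -3.10596205e+00,  2.42375158e-03]), 'ft_force': array([ 0.21610409,  0.2918953 , -0.34628626]), 'torque': array([ 0.03805332, -0.01583664,  0.0338401 ]), 'finger_force': 0.0, 'finger_gap': 0.08770600498627884}
```

View pics/scene0.png

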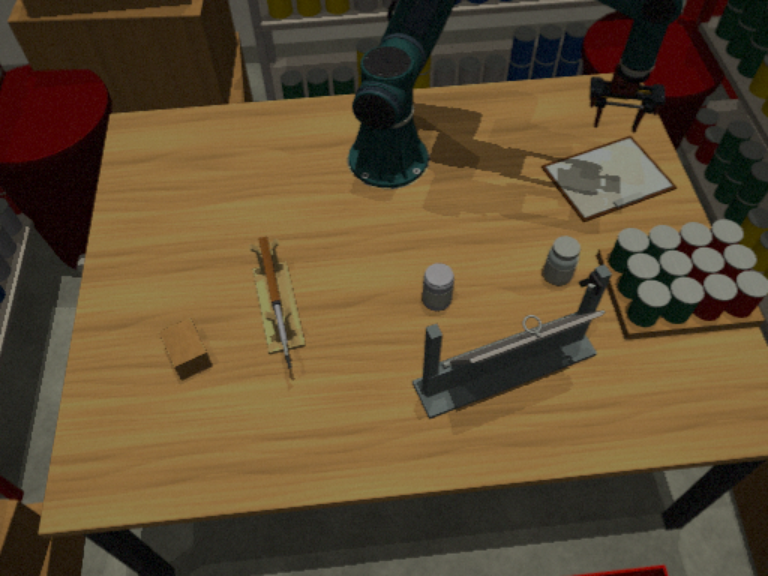

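View pics/top0.png

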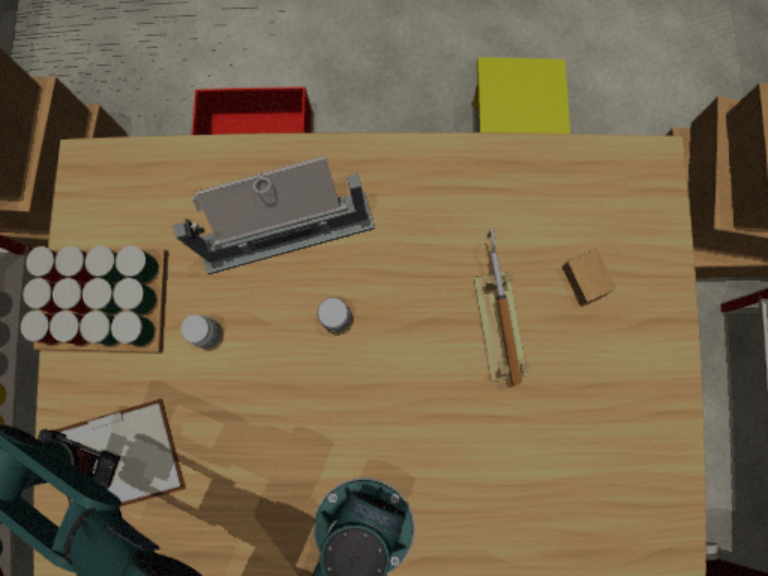

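The scene view shows the pole from (263,237) to (292,375), the ring at (532,324), the can at (437,285), the jar at (562,262) and the carton at (186,350). In the top view the handle end is at (516,383), the hook at (490,233) and the ring at (263,184). Next I'll measure these.

```bash
cat > h.py <<'E'
from station import *
import cv2,numpy as np
from scipy.spatial.transform import Rotation as R
def ray(s,uv):
    D=np.array([s["k1"],0,0,0,0.]);p=cv2.undistortPoints(np.array([[uv]],float),s["K"],D)[0,0]
    d=s["pose"][:3,:3]@np.array([p[0],p[1],1]);return s["pose"][:3,3],d/np.linalg.norm(d)
def plane(s,uv,z):
    o,d=ray(s,uv);return o+d*(z-o[2])/d[2]
def tri(s1,a,s2,b):
    o1,d1=ray(s1,a);o2,d2=ray(s2,b)
    t=np.linalg.lstsq(np.c_[d1,-d2],o2-o1,rcond=None)[0]
    p,q=o1+t[0]*d1,o2+t[1]*d2;return (p+q)/2,np.linalg.norm(p-q)
def proj(s,P):
    M=np.linalg.inv(s["pose"]);D=np.array([s["k1"],0,0,0,0.])
    return cv2.projectPoints(np.array([P],float),cv2.Rodrigues(M[:3,:3])[0],M[:3,3],s["K"],D)[0].ravel()
E
python3 - <<'E'
from h import *
S={n:snapshot(n) for n in("scene","top")}
f=lambda U:((np.array(U)+.5)/1.5-.5)
print("eye",tri(S["scene"],f((532,324)),S["top"],f((263,184))))
print("hooktop",tri(S["scene"],f((290,362)),S["top"],f((490,233))))
for n,box in(("top",(320,190,360,265)),("scene",(165,150,195,205))):
    im=S[n]["img"];hsv=cv2.cvtColor(im,cv2.COLOR_RGB2HSV)
    m=cv2.inRange(hsv,(5,150,60),(16,255,255));k=np.zeros_like(m);k[box[1]:box[3],box[0]:box[2]]=255;m&=k
    ys,xs=np.nonzero(m);r=cv2.minAreaRect(np.c_[xs,ys].astype(np.float32));print(n,len(xs),r)
    for c in cv2.boxPoints(r): print(np.round(c,1),np.round(plane(S[n],c,.111),3))
# crops
t=S["top"]["img"][:,:,::-1];a=cv2.resize(t[95:190,110:255],(580,380),interpolation=cv2.INTER_CUBIC)
b=cv2.resize(t[145:265,300:352],(208,480),interpolation=cv2.INTER_CUBIC)
c=np.zeros((480,800,3),np.uint8);c[:380,:580]=a;c[:,588:796]=b;cv2.imwrite("pics/c1.png",c)
t=S["scene"]["img"][:,:,::-1];a=cv2.resize(t[175:280,270:415],(580,420),interpolation=cv2.INTER_CUBIC)
b=cv2.resize(t[150:260,160:212],(208,440),interpolation=cv2.INTER_CUBIC)
c=np.zeros((480,800,3),np.uint8);c[:420,:580]=a;c[:440,588:796]=b;cv2.imwrite("pics/c2.png",c)
E
```

```text
eye (array([0.76927458, 0.21309124, 0.2723726 ]), np.float64(0.005764642830051262))
hooktop (array([ 0.70359006, -0.29937198,  0.09444276]), np.float64(0.008494566836523509))
top 325 ((338.9834289550781, 226.91049194335938), (56.702598571777344, 5.899692058563232), 79.50852966308594)
[330.9 199.6] [ 0.54  -0.313  0.111]
[336.7 198.5] [ 0.544 -0.334  0.111]
[347.  254.3] [ 0.35  -0.366  0.111]
[341.2 255.3] [ 0.346 -0.345  0.111]
scene 244 ((177.47470092773438, 178.8904266357422), (43.17302703857422, 9.519052505493164), 77.00537872314453)
[168.  158.9] [ 0.351 -0.378  0.111]
[177.3 156.8] [ 0.345 -0.343  0.111]
[187.  198.9] [ 0.54  -0.31   0.111]
[177.7 201. ] [ 0.546 -0.343  0.111]
```

View pics/c1.png

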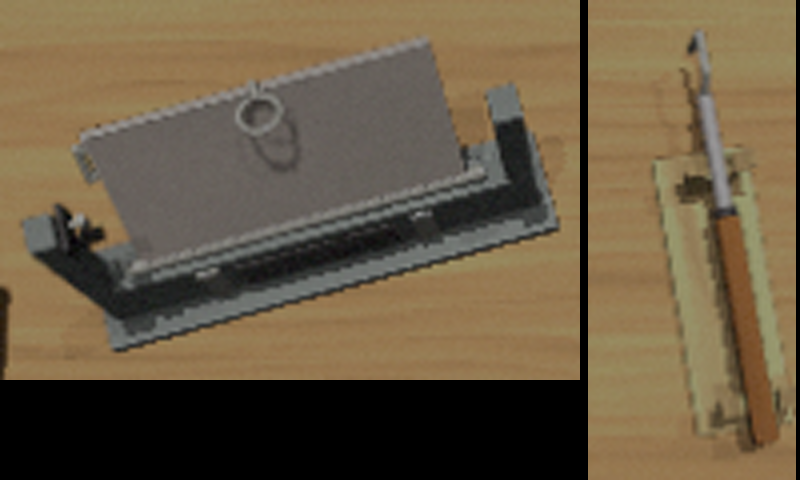

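View pics/c2.png

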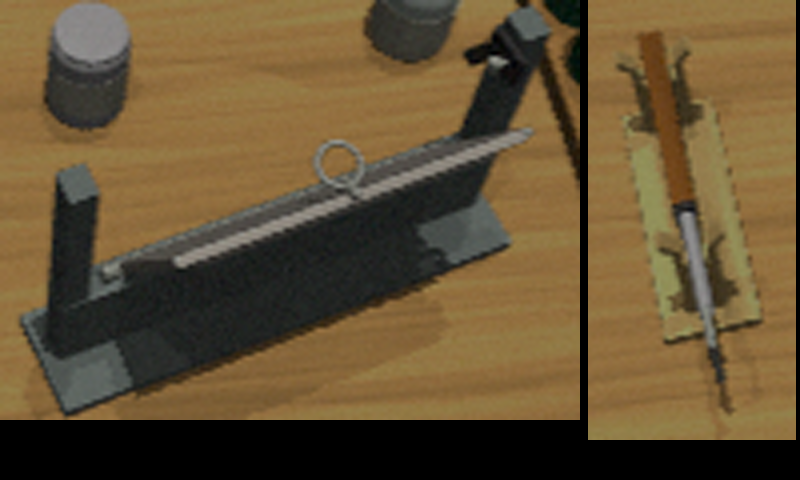

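The crops show the ring centred at c1 (258,115) and c2 (339,165). The post tops are at c1 (42,235)/(505,102) and c2 (530,25)/(77,183). The handle runs straight along the rack and the hook points down.

```bash
cat >> h.py <<'E'
def go(target,yaw=None):
    """tool-axis fractions from present TCP to world target; yaw = wanted direction of pole (tool -x)"""
    st=read_state();Rt=R.from_rotvec(st["eef_rot"]);d=Rt.inv().apply(np.array(target)-st["tcp_pos"])/.1
    print("tcp",st["tcp_pos"].round(4),"shift",d.round(3))
    if yaw is not None:
        W=R.from_matrix(np.array([[-np.cos(yaw),-np.sin(yaw),0],[-np.sin(yaw),np.cos(yaw),0],[0,0,-1]]).T.T.T)
        W=R.from_matrix(np.array([[-np.cos(yaw),-np.sin(yaw),0],[-np.sin(yaw),np.cos(yaw),0],[0,0,-1]]))
        print("rot",((Rt.inv()*W).as_rotvec()/np.pi).round(4))
E
python3 - <<'E'
from h import *
S={n:snapshot(n) for n in("scene","top")};s,t=S["scene"],S["top"]
T=lambda x,y:((x+.5)/4+110-.5,(y+.5)/4+95-.5); C=lambda x,y:((x+.5)/4+270-.5,(y+.5)/4+175-.5)
e=tri(s,C(339,165),t,T(258,115));print("eye",e)
L=plane(t,T(42,235),.287);Rr=plane(t,T(505,102),.287);L2=plane(s,C(530,25),.287);R2=plane(s,C(77,183),.287)
print(L,L2,np.linalg.norm(L-Rr));print(Rr,R2,np.linalg.norm(L2-R2))
for a,b in((L,Rr),(L2,R2)):
    m=(a+b)/2;v=(a-b)[:2];v/=np.linalg.norm(v);x=np.array([v[1],-v[0]]);print("mid",m,"yaw",np.arctan2(x[1],x[0]),"eye in frame",(e[0]-m)[:2]@x,(e[0]-m)[:2]@v)
f=lambda U:((np.array(U)+.5)/1.5-.5)
print("can",plane(t,f((334,312)),.11),plane(s,f((438,274)),.11),"jar",plane(t,f((197,329)),.12),"carton",plane(t,f((588,276)),.07))
go((.177,.573,.223),.163)
E
```

```text
eye (array([0.76720955, 0.21548449, 0.26871716]), np.float64(0.0024464213504136576))
[0.66200247 0.3832771  0.287     ] [0.66780561 0.38941018 0.287     ] 0.38833505098634585
[0.77087138 0.01051488 0.287     ] [0.77128281 0.01353248 0.287     ] 0.38986098159932947
mid [0.71643693 0.19689599 0.287     ] yaw 0.284156510940076 eye in frame 0.053947811416316126 0.0036090733687730125
mid [0.71954421 0.20147133 0.287     ] yaw 0.26864033542969945 eye in frame 0.04967509645563578 0.0008591745025109316
can [0.51048915 0.06478654 0.11      ] [0.51136394 0.07014125 0.11      ] jar [0.46751285 0.38456042 0.12      ] carton [ 0.60379902 -0.5442757   0.07      ]
tcp [0.1771 0.573  0.2223] shift [ 0.001 -0.    -0.007]
rot [-2.000e-04 -1.000e-04 -1.473e-01]
```

```bash

python3 -m crank '[{"xyz":[-0.96,-0.75,0],"delta_rot":[0,0,-0.147],"fingers":0},{"xyz":[-0.96,-0.75,0],"delta_rot":[0,0,-0.147],"fingers":0},{"xyz":[-0.96,-0.75,0],"delta_rot":[0,0,-0.147],"fingers":0},{"xyz":[-0.96,-0.75,0],"delta_rot":[0,0,-0.147],"fingers":0}]' 40
python3 -m crank '[{"xyz":[-0.9,-1,0],"delta_rot":[0,0,0],"fingers":0},{"xyz":[-0.9,-1,0],"delta_rot":[0,0,0],"fingers":0},{"xyz":[-0.9,-1,0],"delta_rot":[0,0,0],"fingers":0}]'
python3 -m crank '[{"xyz":[-0.9,-1,0],"delta_rot":[0,0,0],"fingers":0},{"xyz":[-0.9,-1,0],"delta_rot":[0,0,0],"fingers":0},{"xyz":[-0.9,-1,0],"delta_rot":[0,0,0],"fingers":0}]'
python3 -m crank '[{"xyz":[0,-1,0],"delta_rot":[0,0,0],"fingers":0},{"xyz":[0,-1,0],"delta_rot":[0,0,0],"fingers":0}]'
python3 -m crank '[{"xyz":[0,-1,0],"delta_rot":[0,0,0],"fingers":0},{"xyz":[0,-1,0],"delta_rot":[0,0,0],"fingers":0}]'
python3 -m crank '[{"xyz":[0,-1,0],"delta_rot":[0,0,0],"fingers":0},{"xyz":[0,-1,0],"delta_rot":[0,0,0],"fingers":0}]'
python3 -m crank '[{"xyz":[0,-1,0],"delta_rot":[0,0,0],"fingers":0},{"xyz":[0,-1,0],"delta_rot":[0,0,0],"fingers":0}]'
python3 -m crank '[{"xyz":[0,-1,0],"delta_rot":[0,0,0],"fingers":0},{"xyz":[0,-1,0],"delta_rot":[0,0,0],"fingers":0}]'
python3 -m crank '[{"xyz":[0.4,-1,0],"delta_rot":[0,0,0],"fingers":0},{"xyz":[0.4,-1,0],"delta_rot":[0,0,0],"fingers":0},{"xyz":[0.4,-1,0],"delta_rot":[0,0,0],"fingers":0}]'
python3 -c "
from h import *
go((.494,-.333,.2),.163);go((.494,-.333,.082),.163);print(read_state()['joints'])"
```

```text
time_s: 0.8
tcp_pos: [0.2472, 0.4727, 0.2228]
eef_rot: [-0.25, 3.132, 0.0]
ft_force: [0.5, 0.4, -0.1]
finger_gap: 0.0878
finger_force: 0.0
time_s: 1.18
tcp_pos: [0.354, 0.3879, 0.2227]
eef_rot: [-0.246, 3.131, -0.0]
ft_force: [-0.9, -0.3, -0.1]
finger_gap: 0.0877
finger_force: 0.0
time_s: 1.55
tcp_pos: [0.4589, 0.3042, 0.2226]
eef_rot: [-0.248, 3.131, 0.0]
ft_force: [-0.7, 0.5, -1.2]
finger_gap: 0.0876
finger_force: 0.0
time_s: 1.8
tcp_pos: [0.4718, 0.2062, 0.2224]
eef_rot: [0.254, -3.13, -0.0]
ft_force: [0.7, 0.5, 0.1]
finger_gap: 0.088
finger_force: 0.0
time_s: 2.05
tcp_pos: [0.4883, 0.1074, 0.2226]
eef_rot: [0.253, -3.131, -0.001]
ft_force: [0.4, -0.1, -1.0]
finger_gap: 0.0877
finger_force: 0.0
time_s: 2.3
tcp_pos: [0.5051, 0.0087, 0.2227]
eef_rot: [-0.253, 3.131, 0.001]
ft_force: [-0.1, -0.3, -0.3]
finger_gap: 0.0878
finger_force: 0.0
time_s: 2.55
tcp_pos: [0.5217, -0.0901, 0.2227]
eef_rot: [-0.253, 3.131, 0.001]
ft_force: [0.9, 0.0, -1.3]
finger_gap: 0.0881
finger_force: 0.0
time_s: 2.8
tcp_pos: [0.5383, -0.1888, 0.2226]
eef_rot: [-0.253, 3.131, 0.001]
ft_force: [0.8, 0.4, -0.9]
finger_gap: 0.0875
finger_force: 0.0
time_s: 3.18
tcp_pos: [0.5144, -0.2947, 0.2224]
eef_rot: [-0.249, 3.132, 0.0]
ft_force: [-0.2, 0.0, -0.3]
finger_gap: 0.0878
finger_force: 0.0
tcp [ 0.5144 -0.2947  0.2224] shift [ 0.262 -0.346  0.224]
rot [ 0.      0.0001 -0.0013]
tcp [ 0.5144 -0.2947  0.2224] shift [ 0.262 -0.346  1.404]
rot [ 0.      0.0001 -0.0013]
[-6.36806109e-01  3.48630397e-01  1.52676259e+00  1.79760946e-04
  1.26613105e+00 -2.36645052e+00]
```

```bash

python3 -m crank '[{"xyz":[0.26,-0.345,0.5],"delta_rot":[0,0,0],"fingers":0},{"xyz":[0.26,-0.345,0.7],"delta_rot":[0,0,0],"fingers":0},{"xyz":[0.26,-0.345,0.7],"delta_rot":[0,0,0],"fingers":0}]'
python3 -m crank '[{"xyz":[0,0,0.35],"delta_rot":[0,0,0],"fingers":0},{"xyz":[0,0,0.7],"delta_rot":[0,0,0],"fingers":0},{"xyz":[0,0,0.7],"delta_rot":[0,0,0],"fingers":120},{"xyz":[0,0,0.7],"delta_rot":[0,0,0],"fingers":160},{"xyz":[0,0,0.7],"delta_rot":[0,0,0],"fingers":255},{"xyz":[0,0,0.7],"delta_rot":[0,0,0],"fingers":255},{"xyz":[0,0,0.7],"delta_rot":[0,0,0],"fingers":255}]' 50
python3 -m crank '[{"xyz":[0,0,0],"delta_rot":[0,0,0],"fingers":255},{"xyz":[0,0,0],"delta_rot":[0,0,0],"fingers":255}]' 50
```

```text
time_s: 3.55
tcp_pos: [0.4934, -0.3288, 0.1508]
eef_rot: [0.254, -3.128, -0.007]
ft_force: [-0.2, 0.5, -0.2]
finger_gap: 0.0877
finger_force: 0.0
time_s: 4.42
tcp_pos: [0.4941, -0.3323, 0.0834]
eef_rot: [-0.254, 3.131, -0.001]
ft_force: [0.7, -0.4, -0.5]
finger_gap: 0.0413
finger_force: 0.0
time_s: 4.68
tcp_pos: [0.4938, -0.3322, 0.0827]
eef_rot: [-0.254, 3.131, -0.0]
ft_force: [0.5, 0.2, 1.6]
finger_gap: 0.0214
finger_force: 50.0
```

```bash
python3 - <<'E'
from h import *
t=snapshot("top");c=cv2.resize(t["img"][140:270,290:400,::-1],(507,600),interpolation=cv2.INTER_CUBIC);cv2.imwrite("pics/g.png",c);st=read_state();print(st["tcp_pos"],st["ft_force"],st["torque"])
E
```

```text
[ 0.49382518 -0.33210899  0.08271062] [ 0.17712385 -1.38475339  0.88621458] [-0.06875563  0.02640044 -0.08235021]
```

View pics/g.png

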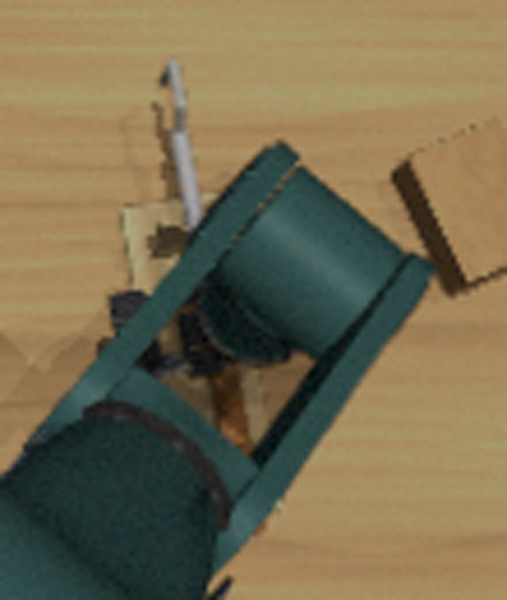

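The picture shows the handle held by the fingers, with the hook at (172,65) still lined up with the rack. Now I'll lift and carry it.

```bash

python3 -m crank '[{"xyz":[0,0,-0.1],"delta_rot":[0,0,0],"fingers":255},{"xyz":[0,0,-0.3],"delta_rot":[0,0,0],"fingers":255},{"xyz":[0,0,-0.6],"delta_rot":[0,0,0],"fingers":255},{"xyz":[0,0,-0.9],"delta_rot":[0,0,0],"fingers":255},{"xyz":[0,0,-1],"delta_rot":[0,0,0],"fingers":255}]' | grep -v eef
python3 -m crank '[{"xyz":[0,0,-0.3],"delta_rot":[0,0,0],"fingers":255},{"xyz":[0,0,-0.6],"delta_rot":[0,0,0],"fingers":255},{"xyz":[0,0,-0.9],"delta_rot":[0,0,0],"fingers":255}]'| grep -v eef
for i in 1; do python3 -m crank '[{"xyz":[-0.1,0.3,-0.3],"delta_rot":[0,0,0],"fingers":255},{"xyz":[-0.2,0.6,-0.6],"delta_rot":[0,0,0],"fingers":255},{"xyz":[-0.3,0.95,-0.7],"delta_rot":[0,0,0],"fingers":255}]'| grep -v eef; done
python3 -m crank '[{"xyz":[-0.1,0.3,0],"delta_rot":[0,0,0],"fingers":255},{"xyz":[-0.2,0.6,0],"delta_rot":[0,0,0],"fingers":255},{"xyz":[-0.3,0.95,0],"delta_rot":[0,0,0],"fingers":255}]'| grep -v eef
python3 -m crank '[{"xyz":[-0.1,0.3,0],"delta_rot":[0,0,0],"fingers":255},{"xyz":[-0.2,0.6,0],"delta_rot":[0,0,0],"fingers":255},{"xyz":[-0.3,0.95,0],"delta_rot":[0,0,0],"fingers":255}]'| grep -v eef
python3 -m crank '[{"xyz":[-0.1,0.3,0],"delta_rot":[0,0,0],"fingers":255},{"xyz":[-0.2,0.6,0],"delta_rot":[0,0,0],"fingers":255},{"xyz":[-0.3,0.95,0],"delta_rot":[0,0,0],"fingers":255}]'| grep -v eef
python3 -c "
from h import *
go((.566,.158,.34),.277)"
```

```text
time_s: 5.35
tcp_pos: [0.4947, -0.3326, 0.1847]
ft_force: [1.1, -0.3, -3.3]
finger_gap: 0.0216
finger_force: 50.0
time_s: 5.72
tcp_pos: [0.4932, -0.3314, 0.2725]
ft_force: [0.5, -1.0, -3.6]
finger_gap: 0.0216
finger_force: 50.0
time_s: 6.1
tcp_pos: [0.5086, -0.2329, 0.3438]
ft_force: [0.4, 0.0, -3.8]
finger_gap: 0.0218
finger_force: 50.0
time_s: 6.48
tcp_pos: [0.5219, -0.1337, 0.3416]
ft_force: [0.8, 0.2, -2.8]
finger_gap: 0.0214
finger_force: 50.0
time_s: 6.85
tcp_pos: [0.5362, -0.0352, 0.3416]
ft_force: [-0.2, -0.5, -1.7]
finger_gap: 0.0218
finger_force: 50.0
time_s: 7.22
tcp_pos: [0.5504, 0.0633, 0.3415]
ft_force: [0.2, -0.7, -3.2]
finger_gap: 0.0218
finger_force: 50.0
tcp [0.5504 0.0633 0.3415] shift [-0.306  0.91   0.015]
rot [ 0.0001 -0.0007 -0.0367]
```

```bash

python3 -m crank '[{"xyz":[-0.1,0.3,0],"delta_rot":[0,0,-0.0367],"fingers":255},{"xyz":[-0.2,0.6,0],"delta_rot":[0,0,-0.0367],"fingers":255},{"xyz":[-0.306,0.91,0.015],"delta_rot":[0,0,-0.0367],"fingers":255},{"xyz":[-0.306,0.91,0.015],"delta_rot":[0,0,-0.0367],"fingers":255},{"xyz":[-0.306,0.91,0.015],"delta_rot":[0,0,-0.0367],"fingers":255}]'
python3 - <<'E'
from h import *
st=read_state();p=st["tcp_pos"]+[0,0,.018];c,s_=np.cos(.277),np.sin(.277);hook=p+.21*np.array([c,s_,0])
S={n:snapshot(n) for n in("scene","top")}
go((.566,.158,.34),.277)
o=np.zeros((600,800,3),np.uint8)
for k,(n,x,y) in enumerate((("scene",310,160),("top",140,80))):
    im=S[n]["img"][y:y+100,x:x+66,::-1];o[:,400*k:400*k+396]=cv2.resize(im,(396,600),interpolation=cv2.INTER_CUBIC)
    q=lambda P:tuple(float(v) for v in ((proj(S[n],P)-[x,y]+.5)*6+[400*k,0]).round(0))
    print(n,"hook c",q(hook),"bar top",q(hook+[0,0,.03]),"bar tip",q(hook-[0,0,.034]),"eye",q((.768,.215,.270)))
cv2.imwrite("pics/hook.png",o)
E
```

```text
time_s: 7.85
tcp_pos: [0.5659, 0.1567, 0.3403]
eef_rot: [0.434, -3.109, 0.001]
ft_force: [-0.5, 0.5, -3.6]
finger_gap: 0.022
finger_force: 50.0
tcp [0.5662 0.1562 0.3408] shift [-0.003  0.018  0.008]
rot [-0.0001 -0.0003 -0.0002]
scene hook c (295.0, 244.0) bar top (305.0, 209.0) bar tip (283.0, 281.0) eye (267.0, 339.0)
top hook c (575.0, 208.0) bar top (563.0, 188.0) bar tip (588.0, 229.0) eye (606.0, 261.0)
```

View pics/hook.png

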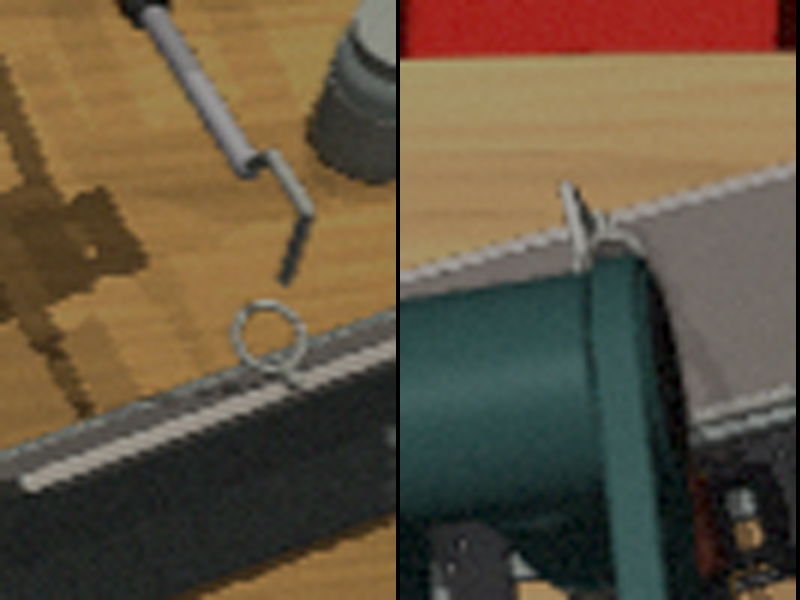

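The bar lines up with the ring to about 2 mm (scene view: bar tip (288,283), ring (269,336)). I'll lower it in stages and watch the force.

```bash

python3 -m crank '[{"xyz":[0.015,0.005,0.15],"delta_rot":[0,0,0],"fingers":255},{"xyz":[0.015,0.005,0.3],"delta_rot":[0,0,0],"fingers":255},{"xyz":[0.015,0.005,0.4],"delta_rot":[0,0,0],"fingers":255},{"xyz":[0.015,0.005,0.4],"delta_rot":[0,0,0],"fingers":255}]'
python3 -m crank '[{"xyz":[0,0,0.05],"delta_rot":[0,0,0],"fingers":255},{"xyz":[0,0,0.1],"delta_rot":[0,0,0],"fingers":255},{"xyz":[0,0,0.15],"delta_rot":[0,0,0],"fingers":255},{"xyz":[0,0,0.15],"delta_rot":[0,0,0],"fingers":255}]'
python3 - <<'E'
from h import *
S={n:snapshot(n) for n in("scene","top")}
n,x,y="scene",310,160
cv2.imwrite("pics/hook2.png",cv2.resize(S[n]["img"][y:y+80,x:x+80,::-1],(560,560),interpolation=cv2.INTER_CUBIC))
E
```

```text
time_s: 8.45
tcp_pos: [0.5641, 0.157, 0.2997]
eef_rot: [0.434, -3.109, 0.0]
ft_force: [0.4, 0.5, -3.8]
finger_gap: 0.0219
finger_force: 50.0
time_s: 8.95
tcp_pos: [0.5646, 0.1572, 0.2857]
eef_rot: [0.434, -3.11, 0.0]
ft_force: [-0.5, -1.1, -3.7]
finger_gap: 0.0217
finger_force: 50.0
```

View pics/hook2.png

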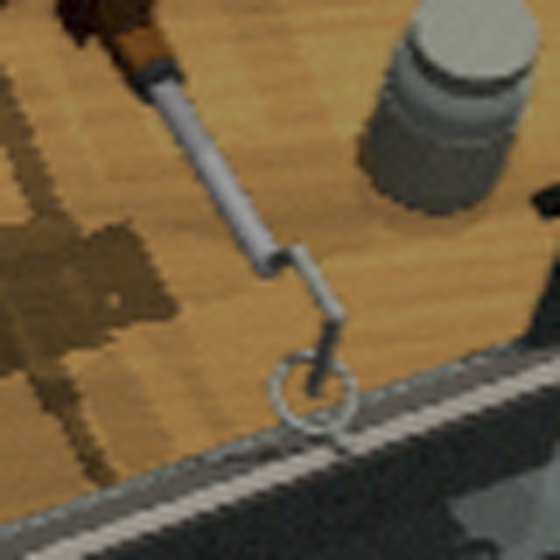

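The bar tip (315,390) is at the ring centre (314,392). I'll lower it the rest of the way.

```bash

python3 -m crank '[{"xyz":[0,0,0.07],"delta_rot":[0,0,0],"fingers":255},{"xyz":[0,0,0.14],"delta_rot":[0,0,0],"fingers":255},{"xyz":[0,0,0.21],"delta_rot":[0,0,0],"fingers":255},{"xyz":[0,0,0.28],"delta_rot":[0,0,0],"fingers":255},{"xyz":[0,0,0.31],"delta_rot":[0,0,0],"fingers":255},{"xyz":[0,0,0.31],"delta_rot":[0,0,0],"fingers":255},{"xyz":[0,0,0.31],"delta_rot":[0,0,0],"fingers":255}]'
python3 -m crank '[{"xyz":[0.03,0,0],"delta_rot":[0,0,0],"fingers":255},{"xyz":[0.06,0,0],"delta_rot":[0,0,0],"fingers":255},{"xyz":[0.09,0,0],"delta_rot":[0,0,0],"fingers":255},{"xyz":[0.12,0,0],"delta_rot":[0,0,0],"fingers":255},{"xyz":[0.15,0,0],"delta_rot":[0,0,0],"fingers":255},{"xyz":[0.18,0,0],"delta_rot":[0,0,0],"fingers":255},{"xyz":[0.2,0,0],"delta_rot":[0,0,0],"fingers":255},{"xyz":[0.2,0,0],"delta_rot":[0,0,0],"fingers":255}]'
```

```text
time_s: 9.93
tcp_pos: [0.5652, 0.1573, 0.2554]
eef_rot: [-0.434, 3.111, -0.0]
ft_force: [-0.4, -0.6, -3.3]
finger_gap: 0.0214
finger_force: 50.0
time_s: 10.92
tcp_pos: [0.5459, 0.1518, 0.2554]
eef_rot: [-0.434, 3.111, 0.0]
ft_force: [2.1, 1.4, -2.5]
finger_gap: 0.0214
finger_force: 50.0
```

```bash

python3 -m crank '[{"xyz":[0.03,0,0],"delta_rot":[0,0,0],"fingers":255},{"xyz":[0.06,0,0],"delta_rot":[0,0,0],"fingers":255},{"xyz":[0.09,0,0],"delta_rot":[0,0,0],"fingers":255},{"xyz":[0.12,0,0],"delta_rot":[0,0,0],"fingers":255},{"xyz":[0.15,0,0],"delta_rot":[0,0,0],"fingers":255},{"xyz":[0.18,0,0],"delta_rot":[0,0,0],"fingers":255},{"xyz":[0.2,0,0],"delta_rot":[0,0,0],"fingers":255}]' |grep -E "tcp|ft"
python3 -m crank '[{"xyz":[0.02,0,0],"delta_rot":[0,0,0],"fingers":255},{"xyz":[0.04,0,0],"delta_rot":[0,0,0],"fingers":255}]' |grep -E "tcp|ft"
python3 -m crank '[{"xyz":[0.02,0,0],"delta_rot":[0,0,0],"fingers":255},{"xyz":[0.04,0,0],"delta_rot":[0,0,0],"fingers":255}]' |grep -E "tcp|ft"
python3 -m crank '[{"xyz":[0.02,0,0],"delta_rot":[0,0,0],"fingers":255},{"xyz":[0.03,0,0],"delta_rot":[0,0,0],"fingers":255}]' |grep -E "tcp|ft"
python3 - <<'E'
from h import *
n,x,y="scene",310,150
cv2.imwrite("pics/hook3.png",cv2.resize(snapshot(n)["img"][y:y+80,x:x+100,::-1],(700,560),interpolation=cv2.INTER_CUBIC))
E
```

```text
tcp_pos: [0.5261, 0.1462, 0.2551]
ft_force: [2.9, 1.3, -2.4]
tcp_pos: [0.5225, 0.1451, 0.2551]
ft_force: [2.9, 1.0, -2.3]
tcp_pos: [0.5186, 0.144, 0.2551]
ft_force: [2.4, 1.0, -1.6]
tcp_pos: [0.5157, 0.1432, 0.2552]
ft_force: [2.3, 1.4, -2.3]
```

View pics/hook3.png

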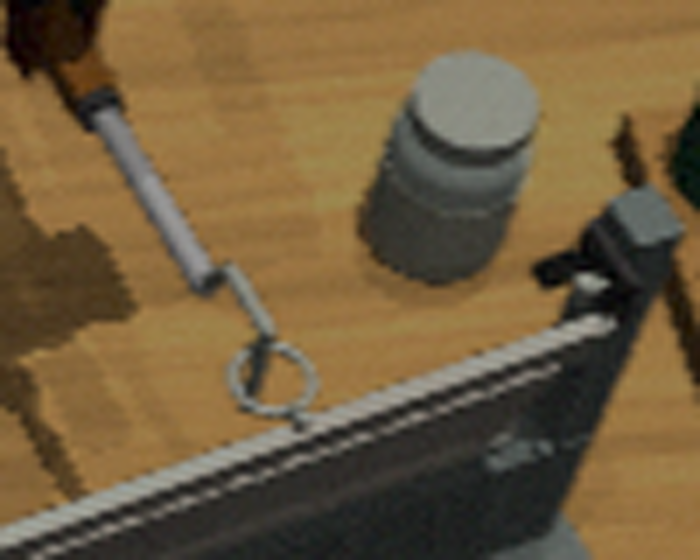

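The bar is inside the ring at (258,365), pulling on the near side. From here I'll take small steps and watch the force.

```bash

python3 -m crank '[{"xyz":[0.02,0,0],"delta_rot":[0,0,0],"fingers":255},{"xyz":[0.03,0,0],"delta_rot":[0,0,0],"fingers":255},{"xyz":[0.03,0,0],"delta_rot":[0,0,0],"fingers":255}]' |grep -E "tcp|ft"
python3 -m crank '[{"xyz":[0.02,0,0],"delta_rot":[0,0,0],"fingers":255},{"xyz":[0.03,0,0],"delta_rot":[0,0,0],"fingers":255},{"xyz":[0.03,0,0],"delta_rot":[0,0,0],"fingers":255}]' |grep -E "tcp|ft"
python3 -m crank '[{"xyz":[0.02,0,0],"delta_rot":[0,0,0],"fingers":255},{"xyz":[0.02,0,0],"delta_rot":[0,0,0],"fingers":255}]' |grep -E "tcp|ft"
```

```text
tcp_pos: [0.5128, 0.1424, 0.2551]
ft_force: [2.2, 0.8, -1.3]
tcp_pos: [0.5099, 0.1416, 0.2551]
ft_force: [2.6, 1.2, -2.8]
tcp_pos: [0.5079, 0.141, 0.2551]
ft_force: [2.5, 1.3, -2.0]
```

```bash

python3 -m crank '[{"xyz":[0.02,0,0],"delta_rot":[0,0,0],"fingers":255},{"xyz":[0.02,0,0],"delta_rot":[0,0,0],"fingers":255}]' |grep -E "tcp|ft"
python3 -m crank '[{"xyz":[0.02,0,0],"delta_rot":[0,0,0],"fingers":255},{"xyz":[0.02,0,0],"delta_rot":[0,0,0],"fingers":255}]' |grep -E "tcp|ft"
python3 -m crank '[{"xyz":[0.02,0,0],"delta_rot":[0,0,0],"fingers":255},{"xyz":[0.02,0,0],"delta_rot":[0,0,0],"fingers":255}]' |grep -E "tcp|ft"
```

```text
tcp_pos: [0.506, 0.1404, 0.2551]
ft_force: [2.0, 1.8, -3.6]
tcp_pos: [0.5041, 0.1399, 0.2551]
ft_force: [1.9, 1.3, -2.3]
tcp_pos: [0.5021, 0.1394, 0.255]
ft_force: [1.7, 0.8, -4.0]
```

```bash

python3 -m crank '[{"xyz":[0.02,0,0],"delta_rot":[0,0,0],"fingers":255},{"xyz":[0.02,0,0],"delta_rot":[0,0,0],"fingers":255}]' |grep -E "tcp|ft"
python3 -m crank '[{"xyz":[0.02,0,0],"delta_rot":[0,0,0],"fingers":255},{"xyz":[0.02,0,0],"delta_rot":[0,0,0],"fingers":255}]' |grep -E "tcp|ft"
python3 -m crank '[{"xyz":[0.02,0,0],"delta_rot":[0,0,0],"fingers":255},{"xyz":[0.02,0,0],"delta_rot":[0,0,0],"fingers":255}]' |grep -E "tcp|ft"
```

```text
tcp_pos: [0.5002, 0.1388, 0.2551]
ft_force: [1.9, -0.2, -2.8]
tcp_pos: [0.4983, 0.1383, 0.255]
ft_force: [2.8, 0.7, -4.0]
tcp_pos: [0.4963, 0.1377, 0.255]
ft_force: [2.9, -0.0, -5.5]
```

```bash

python3 -m crank '[{"xyz":[0.02,0,0],"delta_rot":[0,0,0],"fingers":255},{"xyz":[0.02,0,0],"delta_rot":[0,0,0],"fingers":255}]' |grep -E "tcp|ft"
python3 -c "
from h import *
print(read_state()['torque'])"
python3 -m crank '[{"xyz":[0.015,0,0],"delta_rot":[0,0,0],"fingers":255},{"xyz":[0.015,0,0],"delta_rot":[0,0,0],"fingers":255}]' |grep -E "tcp|ft"
```

```text
tcp_pos: [0.4948, 0.1373, 0.2551]
ft_force: [2.8, 1.7, -4.6]
[ 0.14506418 -0.14800838  0.07626544]
tcp_pos: [0.4942, 0.137, 0.2553]
ft_force: [5.3, 2.0, -5.8]
```

```bash

python3 -m crank '[{"xyz":[0.01,0,0],"delta_rot":[0,0,0],"fingers":255},{"xyz":[0.01,0,0],"delta_rot":[0,0,0],"fingers":255}]' |grep -E "tcp|ft"
python3 -m crank '[{"xyz":[0.01,0,0],"delta_rot":[0,0,0],"fingers":255},{"xyz":[0.01,0,0],"delta_rot":[0,0,0],"fingers":255}]' |grep -E "tcp|ft"
```

```text
tcp_pos: [0.4939, 0.1367, 0.2555]
ft_force: [7.1, 2.5, -5.6]
tcp_pos: [0.4935, 0.1366, 0.2558]
ft_force: [7.9, 3.0, -5.6]
```

```bash

python3 -m crank '[{"xyz":[0.01,0,0],"delta_rot":[0,0,0],"fingers":255},{"xyz":[0.01,0,0],"delta_rot":[0,0,0],"fingers":255}]' |grep -E "tcp|ft"
python3 -m crank '[{"xyz":[0.01,0,0],"delta_rot":[0,0,0],"fingers":255},{"xyz":[0.01,0,0],"delta_rot":[0,0,0],"fingers":255}]' |grep -E "tcp|ft"
```

```text
tcp_pos: [0.4924, 0.1363, 0.2558]
ft_force: [8.2, 1.9, -6.0]
tcp_pos: [0.4903, 0.1357, 0.2554]
ft_force: [4.7, 1.0, -4.1]
```

```bash

python3 -m crank '[{"xyz":[0.01,0,0],"delta_rot":[0,0,0],"fingers":255},{"xyz":[0.01,0,0],"delta_rot":[0,0,0],"fingers":255}]' |grep -E "tcp|ft"
python3 -m crank '[{"xyz":[0.01,0,0],"delta_rot":[0,0,0],"fingers":255},{"xyz":[0.01,0,0],"delta_rot":[0,0,0],"fingers":255}]' |grep -E "tcp|ft"
python3 -m crank '[{"xyz":[0.01,0,0],"delta_rot":[0,0,0],"fingers":255},{"xyz":[0.01,0,0],"delta_rot":[0,0,0],"fingers":255}]' |grep -E "tcp|ft"
```

```text
tcp_pos: [0.4881, 0.1352, 0.2551]
ft_force: [1.7, -0.2, -4.5]
tcp_pos: [0.4867, 0.1351, 0.255]
ft_force: [0.7, -0.0, -3.0]
tcp_pos: [0.4862, 0.1349, 0.2551]
ft_force: [-0.7, 0.3, -3.0]
```

```bash

python3 -m crank '[{"xyz":[0.01,0,0],"delta_rot":[0,0,0],"fingers":255},{"xyz":[0.01,0,0],"delta_rot":[0,0,0],"fingers":255}]' |grep -E "tcp|ft"
python3 -m crank '[{"xyz":[0.01,0,0],"delta_rot":[0,0,0],"fingers":255},{"xyz":[0.01,0,0],"delta_rot":[0,0,0],"fingers":255}]' |grep -E "tcp|ft"
python3 -m crank '[{"xyz":[0.01,0,0],"delta_rot":[0,0,0],"fingers":255},{"xyz":[0.01,0,0],"delta_rot":[0,0,0],"fingers":255}]' |grep -E "tcp|ft"
```

```text
tcp_pos: [0.4855, 0.1346, 0.2551]
ft_force: [-0.2, 0.2, -2.7]
tcp_pos: [0.485, 0.1344, 0.2552]
ft_force: [1.3, -0.3, -2.6]
tcp_pos: [0.4847, 0.1343, 0.2554]
ft_force: [5.0, 1.8, -4.5]
```

```bash

python3 -m crank '[{"xyz":[0.01,0,0],"delta_rot":[0,0,0],"fingers":255},{"xyz":[0.01,0,0],"delta_rot":[0,0,0],"fingers":255}]' |grep -E "tcp|ft"
python3 -m crank '[{"xyz":[-0.02,0,0],"delta_rot":[0,0,0],"fingers":255},{"xyz":[-0.05,0,0],"delta_rot":[0,0,0],"fingers":255},{"xyz":[-0.05,0,0],"delta_rot":[0,0,0],"fingers":255}]' |grep -E "tcp|ft"
python3 -m crank '[{"xyz":[-0.02,0,0],"delta_rot":[0,0,0],"fingers":255},{"xyz":[-0.04,0,0],"delta_rot":[0,0,0],"fingers":255},{"xyz":[-0.06,0,0],"delta_rot":[0,0,0],"fingers":255},{"xyz":[-0.08,0,0],"delta_rot":[0,0,0],"fingers":255},{"xyz":[-0.08,0,0],"delta_rot":[0,0,0],"fingers":255}]' |grep -E "tcp|ft"
python3 - <<'E'
from h import *
n,x,y="scene",310,150
cv2.imwrite("pics/hook4.png",cv2.resize(snapshot(n)["img"][y:y+80,x:x+100,::-1],(700,560),interpolation=cv2.INTER_CUBIC))
E
```

```text
tcp_pos: [0.4845, 0.1342, 0.2557]
ft_force: [8.9, 3.2, -5.3]
tcp_pos: [0.487, 0.135, 0.2549]
ft_force: [-0.1, 0.1, -3.9]
tcp_pos: [0.4954, 0.1374, 0.2551]
ft_force: [-0.3, -0.2, -3.4]
```

View pics/hook4.png

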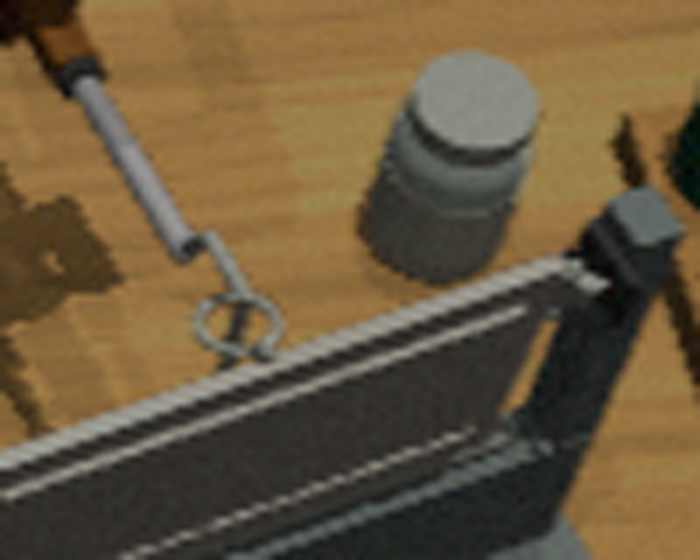

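The flap stays shut with no pull on it. The ring is at (240,324) with the bar in its middle. I'll unhook upwards and return to the rack.

```bash

python3 -m crank '[{"xyz":[0,0,-0.08],"delta_rot":[0,0,0],"fingers":255},{"xyz":[0,0,-0.16],"delta_rot":[0,0,0],"fingers":255},{"xyz":[0,0,-0.24],"delta_rot":[0,0,0],"fingers":255},{"xyz":[0,0,-0.32],"delta_rot":[0,0,0],"fingers":255},{"xyz":[0,0,-0.42],"delta_rot":[0,0,0],"fingers":255},{"xyz":[0,0,-0.6],"delta_rot":[0,0,0],"fingers":255},{"xyz":[0,0,-0.9],"delta_rot":[0,0,0],"fingers":255},{"xyz":[0,0,-0.95],"delta_rot":[0,0,0],"fingers":255}]' |grep -E "tcp|ft"
python3 -m crank '[{"xyz":[0,0,0],"delta_rot":[0,0,0.0363],"fingers":255},{"xyz":[0,0,0],"delta_rot":[0,0,0.0363],"fingers":255}]' |grep -E "tcp|ft"
python3 -m crank '[{"xyz":[0.06,-0.3,0],"delta_rot":[0,0,0],"fingers":255},{"xyz":[0.12,-0.65,0],"delta_rot":[0,0,0],"fingers":255},{"xyz":[0.16,-0.95,0],"delta_rot":[0,0,0],"fingers":255}]' |grep -E "tcp|ft"
python3 -m crank '[{"xyz":[0.06,-0.3,0],"delta_rot":[0,0,0],"fingers":255},{"xyz":[0.12,-0.65,0],"delta_rot":[0,0,0],"fingers":255},{"xyz":[0.16,-0.95,0],"delta_rot":[0,0,0],"fingers":255}]' |grep -E "tcp|ft"
python3 -m crank '[{"xyz":[0.06,-0.3,0],"delta_rot":[0,0,0],"fingers":255},{"xyz":[0.12,-0.65,0],"delta_rot":[0,0,0],"fingers":255},{"xyz":[0.16,-0.95,0],"delta_rot":[0,0,0],"fingers":255}]' |grep -E "tcp|ft"
python3 -m crank '[{"xyz":[0.06,-0.3,0],"delta_rot":[0,0,0],"fingers":255},{"xyz":[0.12,-0.65,0],"delta_rot":[0,0,0],"fingers":255},{"xyz":[0.16,-0.95,0],"delta_rot":[0,0,0],"fingers":255}]' |grep -E "tcp|ft"
python3 -c "
from h import *
go((.4938,-.3321,.27),.163)"
```

```text
tcp_pos: [0.4965, 0.1376, 0.3524]
ft_force: [0.2, -0.1, -3.8]
tcp_pos: [0.4948, 0.1373, 0.3494]
ft_force: [0.3, -0.4, -3.7]
tcp_pos: [0.4944, 0.0401, 0.3494]
ft_force: [0.3, -0.4, -2.3]
tcp_pos: [0.494, -0.0564, 0.3495]
ft_force: [0.4, 0.8, -3.6]
tcp_pos: [0.4937, -0.1527, 0.3494]
ft_force: [-0.5, -0.6, -3.5]
tcp_pos: [0.4934, -0.2491, 0.3493]
ft_force: [0.6, -0.1, -3.8]
tcp [ 0.4934 -0.2491  0.3493] shift [ 0.132 -0.82   0.793]
rot [ 0.0002 -0.0003  0.0008]
```

```bash

python3 -m crank '[{"xyz":[0.04,-0.3,0],"delta_rot":[0,0,0],"fingers":255},{"xyz":[0.1,-0.65,0.3],"delta_rot":[0,0,0],"fingers":255},{"xyz":[0.132,-0.82,0.6],"delta_rot":[0,0,0],"fingers":255},{"xyz":[0.132,-0.82,0.79],"delta_rot":[0,0,0],"fingers":255},{"xyz":[0.132,-0.82,0.79],"delta_rot":[0,0,0],"fingers":255}]' |grep -E "tcp|ft"
python3 -m crank '[{"xyz":[0,0,0.3],"delta_rot":[0,0,0],"fingers":255},{"xyz":[0,0,0.6],"delta_rot":[0,0,0],"fingers":255},{"xyz":[0,0,0.9],"delta_rot":[0,0,0],"fingers":255},{"xyz":[0,0,1],"delta_rot":[0,0,0],"fingers":255},{"xyz":[0,0,1],"delta_rot":[0,0,0],"fingers":255}]' |grep -E "tcp|ft"
python3 - <<'E'
from h import *
go((.4938,-.3321,.0827),.163)
s=snapshot("scene");print(s is None)
cv2.imwrite("pics/rack.png",cv2.resize(s["img"][140:260,140:240,::-1],(500,600),interpolation=cv2.INTER_CUBIC))
E
```

```text
tcp_pos: [0.4927, -0.3302, 0.2686]
ft_force: [-0.9, 0.6, -2.6]
tcp_pos: [0.4944, -0.331, 0.1715]
ft_force: [0.3, -0.5, -2.7]
tcp [ 0.4944 -0.331   0.1715] shift [ 0.007 -0.01   0.888]
rot [-0.     -0.      0.0004]
False
```

View pics/rack.png

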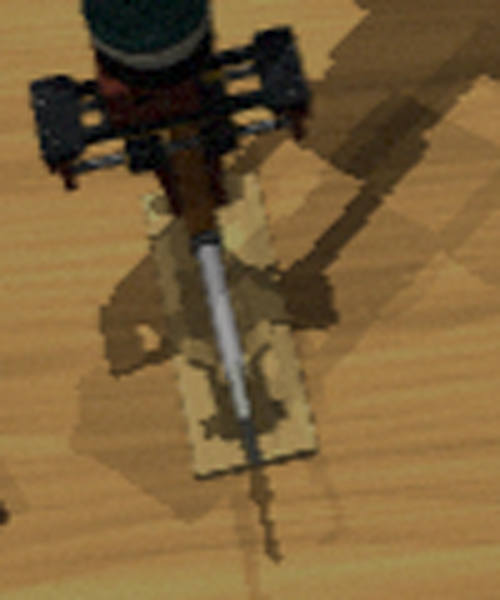

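The pole is held level above the rack and in line with it, with the shaft running from (205,240) to (245,420) over the front stand. I'll lower it gently.

```bash

python3 -m crank '[{"xyz":[0.007,-0.01,0.2],"delta_rot":[0,0,0],"fingers":255},{"xyz":[0.007,-0.01,0.4],"delta_rot":[0,0,0],"fingers":255},{"xyz":[0.007,-0.01,0.5],"delta_rot":[0,0,0],"fingers":255},{"xyz":[0.007,-0.01,0.6],"delta_rot":[0,0,0],"fingers":255},{"xyz":[0.007,-0.01,0.7],"delta_rot":[0,0,0],"fingers":255},{"xyz":[0.007,-0.01,0.78],"delta_rot":[0,0,0],"fingers":255},{"xyz":[0.007,-0.01,0.84],"delta_rot":[0,0,0],"fingers":255},{"xyz":[0.007,-0.01,0.84],"delta_rot":[0,0,0],"fingers":255}]' |grep -E "tcp|ft"
python3 -m crank '[{"xyz":[0,0,0.02],"delta_rot":[0,0,0],"fingers":255},{"xyz":[0,0,0.04],"delta_rot":[0,0,0],"fingers":255},{"xyz":[0,0,0.04],"delta_rot":[0,0,0],"fingers":255}]' |grep -E "tcp|ft"
```

```text
tcp_pos: [0.4933, -0.3319, 0.0867]
ft_force: [0.4, 0.3, -3.5]
tcp_pos: [0.4938, -0.3323, 0.0833]
ft_force: [-0.4, -0.4, -4.2]
```

```bash

python3 -m crank '[{"xyz":[0,0,0.012],"delta_rot":[0,0,0],"fingers":255},{"xyz":[0,0,0.012],"delta_rot":[0,0,0],"fingers":255}]' |grep -E "tcp|ft"
python3 -m crank '[{"xyz":[0,0,0],"delta_rot":[0,0,0],"fingers":230},{"xyz":[0,0,0],"delta_rot":[0,0,0],"fingers":180},{"xyz":[0,0,0],"delta_rot":[0,0,0],"fingers":120},{"xyz":[0,0,0],"delta_rot":[0,0,0],"fingers":0},{"xyz":[0,0,0],"delta_rot":[0,0,0],"fingers":0},{"xyz":[0,0,0],"delta_rot":[0,0,0],"fingers":0},{"xyz":[0,0,0],"delta_rot":[0,0,0],"fingers":0}]' |grep -E "tcp|ft|gap"
python3 -m crank '[{"xyz":[0,0,-0.2],"delta_rot":[0,0,0],"fingers":0},{"xyz":[0,0,-0.4],"delta_rot":[0,0,0],"fingers":0},{"xyz":[0,0,-0.7],"delta_rot":[0,0,0],"fingers":0},{"xyz":[0,0,-1],"delta_rot":[0,0,0],"fingers":0},{"xyz":[0,0,-1],"delta_rot":[0,0,0],"fingers":0}]' |grep -E "tcp|ft"
python3 -m crank '[{"xyz":[0.4,0.5,-0.5],"delta_rot":[0,0,0],"fingers":0},{"xyz":[0.6,1,-0.9],"delta_rot":[0,0,0],"fingers":0},{"xyz":[0.6,1,-0.9],"delta_rot":[0,0,0],"fingers":0},{"xyz":[0.6,1,-0.9],"delta_rot":[0,0,0],"fingers":0}]' |grep -E "tcp|ft"
python3 - <<'E'
from h import *
s,t=snapshot("scene"),snapshot("top")
for n,S,box in(("top",t,(320,190,360,265)),("scene",s,(165,150,195,205))):
    hsv=cv2.cvtColor(S["img"],cv2.COLOR_RGB2HSV)
    m=cv2.inRange(hsv,(5,150,60),(16,255,255));k=np.zeros_like(m);k[box[1]:box[3],box[0]:box[2]]=255;m&=k
    ys,xs=np.nonzero(m);print(n,len(xs),cv2.minAreaRect(np.c_[xs,ys].astype(np.float32)))
o=np.zeros((520,800,3),np.uint8)
o[:,:400]=cv2.resize(s["img"][140:270,140:240,::-1],(400,520));o[:,400:]=cv2.resize(s["img"][150:280,310:410,::-1],(400,520))
cv2.imwrite("pics/end.png",o)
E
```

```text
tcp_pos: [0.4938, -0.3324, 0.0827]
ft_force: [-2.0, 0.7, 3.8]
tcp_pos: [0.4936, -0.3321, 0.082]
ft_force: [-0.0, -0.6, -0.5]
finger_gap: 0.0722
tcp_pos: [0.4951, -0.3334, 0.1844]
ft_force: [-0.0, 0.3, 0.4]
tcp_pos: [0.4183, -0.243, 0.2722]
ft_force: [-0.5, -0.3, 0.6]
top 15 ((345.5400390625, 253.28001403808594), (3.200000286102295, 5.800000190734863), 36.869895935058594)
scene 236 ((184.91258239746094, 177.31532287597656), (42.950164794921875, 18.3059024810791), 77.19573211669922)
```

View pics/end.png

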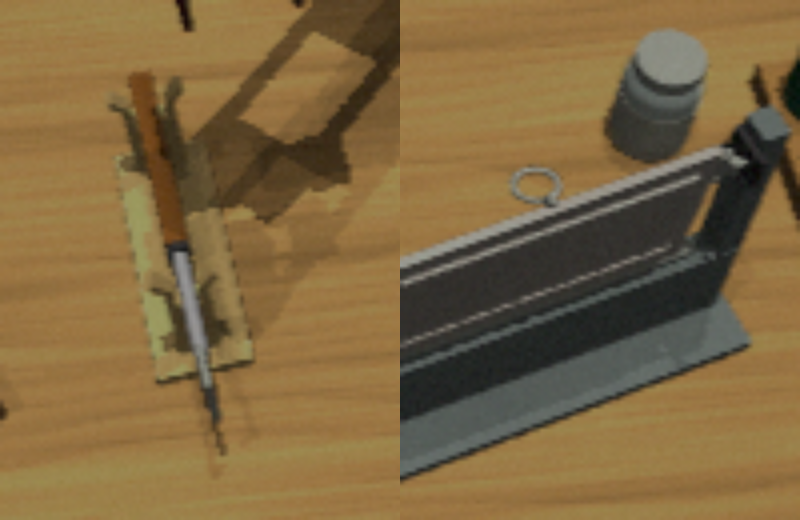

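The pole lies in both notches as it did at the start (handle end (142,75), hook (218,445)), and the flap is still shut with its ring at (537,187). I'm handing it in.

```bash
python3 -c "
from station import *
print(job_done())"
```

```text
the job is handed in; nothing more can be done
None
```

The job is handed in (no verdict came back): the flap is shut and holding on its catch by itself, the pole is back in both notches of its rack, and the moves stayed clear of the can, jar and carton.

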